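# Bring a syringe pump's pusher up to the plunger and engage its drive lever

## Robot

A 6-joint arm with a two-finger parallel gripper is mounted at the origin on a cart in front of the work surface, level with it; the furniture and walls round the work are solid. World frame = base frame: x ahead of the robot, y to its left, z up, the work surface at z = 0. Lengths are in m, angles in degrees, forces in N, time in s.
With the tool pointing down it reaches from about 0.3 to 0.85 m from the base axis. Payload 4.2 kg.
Tool frame: the origin (TCP) lies at the very end of the fingers, on their centre line; the grasp point (between the pads) lies 19 mm behind it; z points along the fingers, y is the line along which they close (so a half turn about z gives the same grasp; the last joint's range is limited). The gripper opens to 91 mm and grips with 3 to 60 N. Pads are 32 mm wide; open, the fingers measure 118 mm over their backs; the gripper's body (76 mm by 178 mm) begins 60 mm behind the grasp point.
Start: joints at [64.973, 18.312, 89.639, -0, 72.044, -1.146], TCP at [0.233, 0.526, 0.214] pointing down, gripper open.
Joint ranges: [-177.97, 177.97], [-48.28, 115.42], [12.27, 149.76], [-77.06, 257.06], [2.81, 150.46], [-146.56, 146.56]. Speed limits (degrees/s): [147.25, 147.25, 180, 180, 180, 180].

## Interface

Orientations are given as a 3x3 rotation matrix whose columns are the frame's x, y, z axes.
In Python, from bench import * gives the robot as it stands.
- The arm moves only by the shell command python3 -m handwheel 'ROWS' [FORCE]. ROWS is JSON, a list of rows, each a list of 5 numbers: the closure, from 0 (fully open) to 1 (shut), then the shift along the tool's x, y, z in cm, then the turn about the tool's z in units of 5 degrees (1.0 is 5 degrees). In form: [[fingers, x, y, z, spin], ...]. A call has exactly 8 rows; each row is the pose to reach, as a shift and turn from the pose commanded when the call began, along the tool's axes at that moment; what a row does not reach only later rows make up. A row lasts 1/8 s, in which the tool goes at most 62.5 mm and 10.7 degrees, less where a joint would pass 70% of its speed; a pose out of reach is approached as far as the arm can. A call with a gripper value outside its range is refused whole. The fingers move at their own pace and stop on an object; FORCE is the grip in N (left out, the last holds). Time passes only in rows, so rows that repeat a pose let the fingers close, or fill a call up. It gives the time, the measured TCP pose, the force, the opening and the grip force at its end, in the units of the state.
- sense(): the state, without advancing time (a new reading comes with each control period).
- snapshot(name): name is "side" or "top"; returns a dict with "frame" (420x560x3 uint8, red, green, blue), "K" (3x3 intrinsics, pixels), "view" (4x4, takes a point from world to camera coordinates). Camera axes: x right, y up, looking along -z (the intrinsics and any distortion apply to the point x, -y, -z); pixel columns grow to the right and rows downward; lengths in m; the calibration is good to about 2 mm. A picture is of the moment at which its call begins. There is no depth.
- job_done(): hands the job in; it is judged then, once.
Trained networks look in the newest picture that a camera, given by its name, has taken for a name from the list of things; names that differ only in an ending like _2 or _b are one class to them, and where a whole thing is asked for, a point or a joint stands for the part that bears it (a point fixed in the world has none). Each returns a list of dicts, best first, with "confidence" (0 to 1); they miss things now and then, are a little off and sometimes report something else, mostly with a low value. They report only what shows in the picture. A call takes as long as a camera call.
- find_in(thing, camera): "position" ([column, row] in pixels, amid what is visible of it).
- tip_of(thing, camera): "position" ([column, row] in pixels: a listed point, or the origin of a listed thing).
The state is a dict: "time_s": time; "q": joint angles; "qd": joint speeds; "effort": joint torques, N m; "ee_pos": TCP position; "ee_rot": TCP orientation; "ft_force": force on the tool from outside, world axes, zero at the start; "moment": the same for the moment, N m; "width": finger opening in m; "finger_force": force on a finger pad.
Only numpy, scipy, OpenCV 4.12 (cv2) and the standard library are available. Lean on these libraries where they do the work, as an engineer would, in place of code of your own. Each camera call takes 0.05 s, during which the arm holds its last target. There are 200 camera calls.

## Task

Make the syringe pump ready to infuse: with the lever still disengaged, push the pusher block along its rods until it just touches the thumb plate of the syringe plunger, without pushing the plunger in (a couple of millimetres at most). Then push the lever on top of the block past its first click to the second stop, so that the drive is fully engaged while the block still touches the plunger, and move clear. Push gently with closed fingertips or the outside of the fingers; grip nothing, and leave the vial, spare syringe and bottle behind the pump where they are.

Things in the scene. Friction and masses are not known exactly. Their poses are not given: they have to be found in the camera images.
- pump: bench syringe pump, fixed, white chassis 130 mm deep (x -74 to +56) and 270 long (y). Origin: centre of its underside; z up, -x the front with display, +y the end where the pusher starts. Rods, syringe and pusher lie along y at x = +10 mm. Grey end plate at y +120 to +132 mm, 82 mm high; grey syringe cradle at y -127 to -44 mm, its clamp 130 mm high (y -92) is the highest fixed part
- pusher: aluminium block sliding along the pump's y: 76 (x) x 45 (y) x 83 mm, underside 52 and flat top 135 mm above the bench. Origin: centre of its underside; axes as the pump's. Its -y face meets the plunger; its plain +y face (22.5 mm from the origin) can be pushed above the end plate. Slides toward -y with about 2.5 N friction, stays where left; locked only with the lever at its second stop
- pusher_face (a point): the point on the pusher block's -y face, 100 mm above the bench, that meets the centre of the plunger's thumb plate
- plunger_plate (a point): centre of the outer (+y) face of the plunger's white thumb plate, a 22 mm disc, 100 mm above the bench. The syringe is clamped with its nozzle to -y; the plunger stands out by a different length each time, slides in (toward -y) when pushed with more than about 8 N and does not come back
- lever_knob (a point): centre of the black ball knob (17 mm across) of the drive lever on top of the block. The lever, 60 mm from pivot to knob, pivots 34 mm below the block's top in a slot along x, 5 mm to the -y side of the block's middle. At start it leans to the pump's front (-x), knob 22 mm above the block's top; to the second stop the knob travels 42 mm toward the pump's +x, rising to 26 mm midway
- lever (a joint): angle of the drive lever, rad: 0 disengaged (start, leaning to the pump's -x), 0.36 first click (half engaged, upright), 0.72 second stop (fully engaged, leaning to +x; a hard stop). Sprung into each of the three; 4 to 7 N at the knob to pass from one to the next. Let go less than half-way it springs back, beyond half-way it springs on
- drug_vial: amber vial, 39 mm across, 77 mm tall, loose, standing behind the pump (+x side); leave alone; origin: centre of its underside
- spare_syringe: spare clear syringe, 32 x 125 x 20 mm, loose, lying behind the pump; leave alone; origin: centre of its underside
- stock_bottle: small amber stoppered bottle, 38 mm across, 87 mm tall, loose, standing behind the pump; leave alone; origin: centre of its underside

How it is judged (in metres and radians):
On the way, in this order (a step that is already met when the one before it is completed fails the run):
1. the pusher block touches the plunger's thumb plate (gap under 2.5 mm) while the lever is still disengaged (distance between pusher_face and plunger_plate below 0.0025 m and value of joint lever below 0.15 rad), for 0.2 s.
2. the lever is at its second stop (value of joint lever above 0.65 rad), for 0.2 s.
At the end, for the whole second after the job is handed in: the lever rests at its second stop (over 0.65 of 0.72 rad), the pusher block rests against the plunger's thumb plate (gap under 2.5 mm), and the plunger has gone in by less than 4 mm (value of joint lever above 0.65 rad and distance between pusher_face and plunger_plate below 0.0025 m and distance of plunger_plate from where it was at the start of the episode below 0.004 m and linear speed of pusher below 0.01 m/s); the robot touches nothing.
It fails at once if the plunger is pushed in by more than 4 mm (distance of plunger_plate from where it was at the start of the episode above 0.004 m).
It fails at once if the pusher block or its lever is gripped or forced with more than 35 N (contact force between the fingers and pusher above 35 N).
It fails at once if the vial, the spare syringe or the bottle behind the pump is moved by more than 15 mm (distance of any of drug_vial, spare_syringe, stock_bottle from where it was at the start of the episode above 0.015 m).
It also fails if it takes over 42 s, if anything falls off the work surface, if the arm or the gripper's body presses on something with over 40 N, if the wrist force passes 120 N, or if a joint passes its speed limit or range.

## Working session

There is one attempt and no reset: what is moved stays moved. The work goes in short steps, Python scripts to look and compute and a shell command to move; the robot and the scene stay as the last step left them, time stands still between calls to the robot, and variables do not carry over. Pictures are saved under pics/ and viewed, at most 10 in all, crops included, and the job is handed in when it is done.

```bash
mkdir -p pics; cat > h.py <<'E'
from bench import *
import numpy as np, cv2
def ray(s,p):
    K=np.array(s["K"]);V=np.array(s["view"])
    d=np.linalg.inv(K)@[p[0],p[1],1]; d=np.array([d[0],-d[1],-d[2]])
    return -V[:3,:3].T@V[:3,3], V[:3,:3].T@d
def atz(s,p,z):
    o,d=ray(s,p); return o+d*(z-o[2])/d[2]
def proj(s,P):
    c=np.array(s["view"])@np.append(P,1); u=np.array(s["K"])@[c[0],-c[1],-c[2]]; return u[:2]/u[2]
def tri(l):
    A=0;b=0
    for s,p in l:
        o,d=ray(s,p); d=d/np.linalg.norm(d); M=np.eye(3)-np.outer(d,d); A=A+M;b=b+M@o
    return np.linalg.solve(A,b)
E
python3 - <<'E'
from h import *
np.set_printoptions(precision=4,suppress=True)
S={c:snapshot(c) for c in("side","top")}
for c in S: cv2.imwrite(f"pics/{c}0.png",S[c]["frame"][...,::-1]); print(c,S[c]["K"],ray(S[c],(280,210)))
Z=dict(pump=0,pusher=.052,pusher_face=.1,plunger_plate=.1,lever_knob=.157,drug_vial=0,spare_syringe=0,stock_bottle=0)
for n,z in Z.items():
    P={}
    for c in S:
        r=tip_of(n,c)
        for q in r[:2]: print(n,c,q["position"],round(q["confidence"],2),atz(S[c],q["position"],z))
        if r:P[c]=r[0]["position"]
    if len(P)==2: print("   tri",tri([(S[c],P[c]) for c in P]))
s=sense();print(s["time_s"],s["ee_pos"],s["ee_rot"],s["width"],s["ft_force"])
E
```

```text
side [[498.2298   0.     279.4531]
 [  0.     498.2298 213.5294]
 [  0.       0.       1.    ]] (array([0.4976, 0.9233, 0.498 ]), array([ 0.0709, -0.889 , -0.4524]))
top [[458.84     0.     277.2927]
 [  0.     458.84   212.8581]
 [  0.       0.       1.    ]] (array([0.3885, 0.1557, 0.9478]), array([ 0.2261, -0.0112, -0.9741]))
pump side [330.7, 259.5] 0.68 [0.4646 0.1358 0.    ]
pump top [237.9, 234.3] 0.71 [0.5579 0.2341 0.    ]
pump top [287.3, 278.7] 0.61 [0.4636 0.1329 0.    ]
   tri [0.5065 0.2333 0.0714]
pusher side [328.7, 258.2] 0.88 [0.4714 0.2143 0.052 ]
pusher top [246.7, 268.0] 0.97 [0.4817 0.2128 0.052 ]
   tri [0.4765 0.2132 0.0521]
pusher_face side [330.2, 226.0] 0.93 [0.4718 0.1901 0.1   ]
pusher_face top [261.3, 267.4] 0.81 [0.4773 0.1828 0.1   ]
   tri [0.4746 0.1831 0.0967]
plunger_plate side [331.0, 211.4] 0.53 [0.4703 0.1362 0.1   ]
plunger_plate top [288.4, 267.4] 0.71 [0.4763 0.1328 0.1   ]
   tri [0.4733 0.133  0.0989]
lever_knob side [343.7, 203.4] 0.64 [0.4543 0.2189 0.157 ]
lever_knob side [330.8, 227.7] 0.49 [0.4746 0.3001 0.157 ]
lever_knob top [244.8, 280.7] 0.38 [0.4492 0.2094 0.157 ]
   tri [0.4516 0.2096 0.1522]
drug_vial side [273.2, 288.6] 0.91 [0.5615 0.2379 0.    ]
drug_vial top [237.9, 232.3] 0.71 [0.5622 0.2341 0.    ]
   tri [ 0.5622  0.2344 -0.0025]
spare_syringe side [270.4, 258.6] 0.56 [0.576  0.1452 0.    ]
spare_syringe top [283.5, 225.0] 0.88 [0.5759 0.1382 0.    ]
   tri [ 0.5768  0.1381 -0.0045]
stock_bottle side [283.5, 233.5] 0.67 [0.5595 0.0486 0.    ]
stock_bottle top [324.4, 228.2] 0.88 [0.5674 0.0524 0.    ]
stock_bottle top [287.9, 278.6] 0.19 [0.4637 0.1317 0.    ]
   tri [0.5629 0.053  0.0033]
0.9 [0.2328 0.5258 0.214 ] [[-0.9144  0.4048  0.    ]
 [ 0.4048  0.9144  0.0001]
 [ 0.      0.0001 -1.    ]] 0.09088088264760771 [-0.6105 -0.1233 -0.5354]
```

View pics/side0.png

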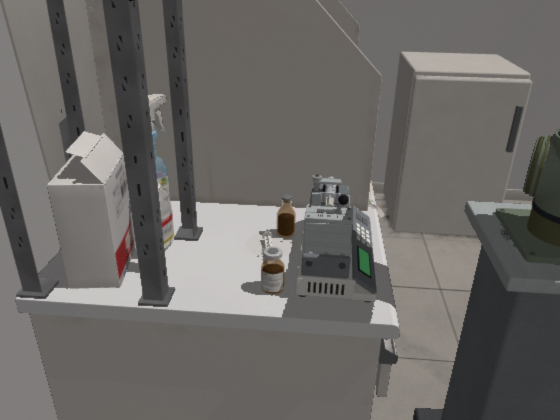

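View pics/top0.png

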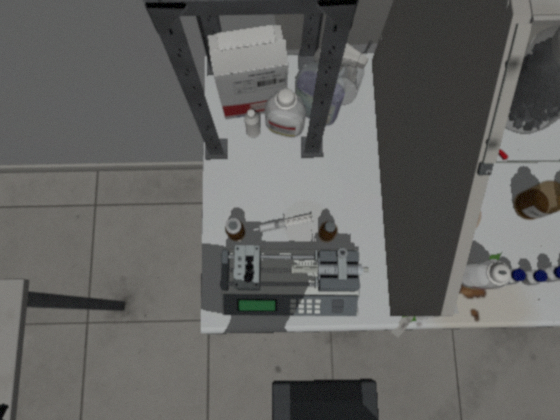

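```bash
python3 - <<'E'
import cv2
a=cv2.imread("pics/top0.png")[235:320,215:375]; cv2.imwrite("pics/topc.png",cv2.resize(a,None,fx=5,fy=5,interpolation=cv2.INTER_CUBIC))
a=cv2.imread("pics/side0.png")[165:305,285:395]; cv2.imwrite("pics/sidec.png",cv2.resize(a,None,fx=4,fy=4,interpolation=cv2.INTER_CUBIC))
E
```

```text
(no output)
```

View pics/topc.png

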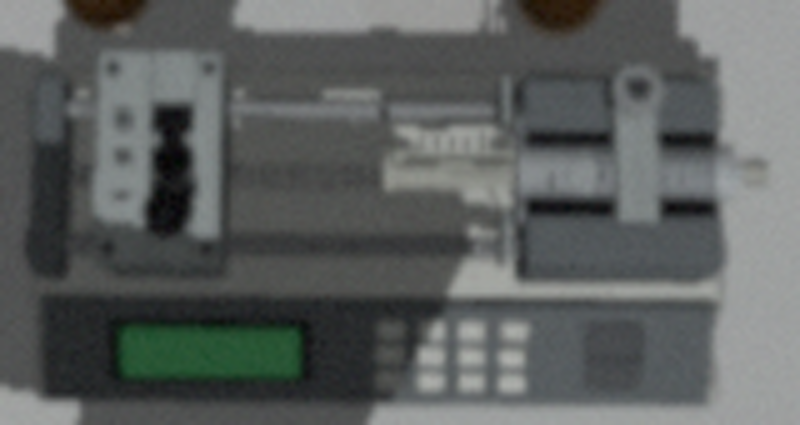

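View pics/sidec.png

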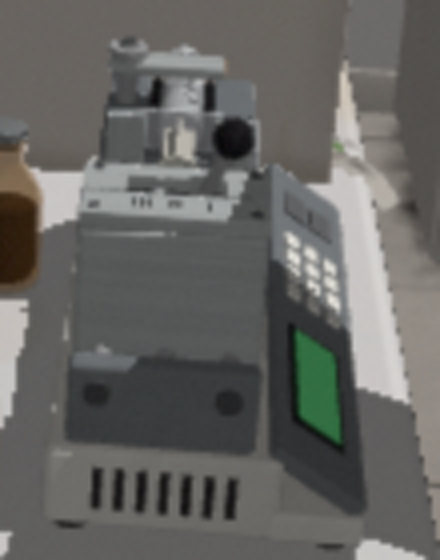

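```bash
python3 - <<'E'
from h import *
np.set_printoptions(precision=4,suppress=True)
S={c:snapshot(c) for c in("side","top")}
t=S["top"];f=lambda x,y,z:atz(t,(215+x/5,235+y/5),z)
print("block corners",[f(*p,.135) for p in((97,52),(222,52),(226,270),(108,272))])
print("plate",f(383,172,.1),f(383,172,.105))
print("chassis front edge", f(45,397,.0),f(710,402,.0),f(42,297,.05),f(718,297,.05))
print("endplate",f(35,75,.082),f(30,273,.082),f(66,273,.082)); print("cradle",f(520,80,.1),f(520,276,.1))
print("knob",tri([(t,(248.6,276.6)),(S["side"],(343.3,199.5))]),f(168,208,.157))
E
```

```text
block corners [array([0.5138, 0.2292, 0.135 ]), array([0.5129, 0.1846, 0.135 ]), array([0.4359, 0.184 , 0.135 ]), array([0.436 , 0.2253, 0.135 ])]
plate [0.4725 0.127  0.1   ] [0.472  0.1272 0.105 ]
chassis front edge [0.3946 0.2623 0.    ] [ 0.3873 -0.0058  0.    ] [0.432  0.2581 0.05  ] [ 0.4268 -0.0026  0.05  ]
endplate [0.5136 0.2576 0.082 ] [0.4393 0.2589 0.082 ] [0.4391 0.2455 0.082 ]
cradle [0.5056 0.0751 0.1   ] [0.4337 0.078  0.1   ]
knob [0.4553 0.203  0.1562] [0.456  0.2029 0.157 ]
```

```bash
python3 -m handwheel '[[1,-5,-2,0,-1],[1,-10,-4.2,0,-2],[1,-16,-6.5,0,-3],[1,-22,-9,0,-4],[1,-28,-11.7,0,-4.5],[1,-32.6,-13.6,0,-4.5],[1,-32.6,-13.6,0,-4.5],[1,-32.6,-13.6,0,-4.5]]' 20; python3 -c "
from h import *
s=sense();print(s['ee_pos'],s['ee_rot'],s['width'],s['ft_force'])"
```

```text
time_s: 2.0
ee_pos: [0.4755, 0.2696, 0.2139]
ee_rot: [[-1.0, 0.025, -0.001], [0.025, 1.0, 0.0], [0.001, 0.0, -1.0]]
ft_force: [-0.4, 1.6, 0.3]
width: 0.0143
finger_force: 0.0
[0.47552412 0.26955773 0.21386546] [[-9.99692494e-01  2.47877670e-02 -6.96445285e-04]
 [ 2.47874774e-02  9.99692654e-01  4.21463081e-04]
 [ 7.06678364e-04  4.04070356e-04 -9.99999669e-01]] 0.014293511469177156 [-0.44929303  1.58533236  0.32624823]
```

```bash
python3 -m handwheel '[[1,0,-0.5,3,0],[1,0,-0.5,6,0],[1,0,-0.5,9,0],[1,0,-0.5,10.8,0],[1,0,-1,10.8,0],[1,0,-1.5,10.8,0],[1,0,-2,10.8,0],[1,0,-2,10.8,0]]'; python3 - <<'E'
from h import *
np.set_printoptions(precision=4,suppress=True)
s=snapshot("top"); cv2.imwrite("pics/t1.png",cv2.resize(s["frame"][235:320,215:375,::-1],None,fx=5,fy=5,interpolation=cv2.INTER_CUBIC))
for n in("plunger_plate","pusher_face"):
  for q in tip_of(n,"top")[:2]: print(n,q,atz(s,q["position"],.1))
E
```

```text
time_s: 3.0
ee_pos: [0.4756, 0.2493, 0.1067]
ee_rot: [[-1.0, 0.025, 0.001], [0.025, 1.0, 0.001], [-0.001, 0.001, -1.0]]
ft_force: [0.4, 0.5, -0.8]
width: 0.0002
finger_force: 0.0
plunger_plate {'position': [288.9, 267.6], 'confidence': 0.71} [0.4759 0.1319 0.1   ]
plunger_plate {'position': [289.0, 278.1], 'confidence': 0.43} [0.4567 0.1322 0.1   ]
```

View pics/t1.png

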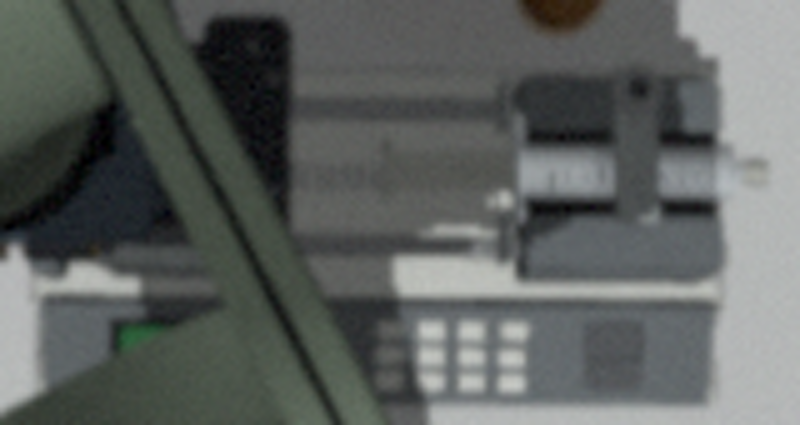

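```bash
python3 -m handwheel '[[1,0,-0.6,0,0],[1,0,-1.3,0,0],[1,0,-2.2,0,0],[1,0,-3.1,0,0],[1,0,-4.0,0,0],[1,0,-4.7,0,0],[1,0,-5.1,0,0],[1,0,-5.2,0,0]]'; python3 -m handwheel '[[1,0,0,0,0],[1,0,-0.05,0,0],[1,0,-0.1,0,0],[1,0,-0.15,0,0],[1,0,-0.2,0,0],[1,0,-0.25,0,0],[1,0,-0.3,0,0],[1,0,-0.35,0,0]]';python3 - <<'E'
from h import *
np.set_printoptions(precision=4,suppress=True)
for c in("side","top"):
  s=snapshot(c)
  for n in("plunger_plate","pusher_face","lever_knob"):
    for q in tip_of(n,c)[:1]: print(c,n,q,atz(s,q["position"],.157 if n=="lever_knob" else .1))
E
```

```text
time_s: 4.15
ee_pos: [0.474, 0.1971, 0.106]
ee_rot: [[-1.0, 0.024, -0.0], [0.024, 1.0, -0.0], [0.0, -0.0, -1.0]]
ft_force: [-0.5, 2.5, 0.3]
width: 0.0002
finger_force: 1.3
time_s: 5.15
ee_pos: [0.4739, 0.1939, 0.1059]
ee_rot: [[-1.0, 0.024, -0.0], [0.024, 1.0, 0.0], [0.0, 0.0, -1.0]]
ft_force: [-1.2, 2.8, 0.5]
width: 0.0001
finger_force: 1.3
```

```bash
python3 -m handwheel '[[1,0,-0.05,0,0],[1,0,-0.1,0,0],[1,0,-0.15,0,0],[1,0,-0.2,0,0],[1,0,-0.22,0,0],[1,0,-0.25,0,0],[1,0,-0.27,0,0],[1,0,-0.3,0,0]]'
```

```text
time_s: 6.55
ee_pos: [0.4739, 0.191, 0.106]
ee_rot: [[-1.0, 0.024, -0.0], [0.024, 1.0, 0.0], [0.0, 0.0, -1.0]]
ft_force: [-1.8, 2.6, 0.7]
width: 0.0006
finger_force: 1.3
```

```bash
python3 -m handwheel '[[1,0,-0.02,0,0],[1,0,-0.04,0,0],[1,0,-0.06,0,0],[1,0,-0.08,0,0],[1,0,-0.1,0,0],[1,0,-0.12,0,0],[1,0,-0.14,0,0],[1,0,-0.16,0,0]]'
```

```text
time_s: 7.55
ee_pos: [0.4738, 0.1894, 0.1059]
ee_rot: [[-1.0, 0.024, -0.0], [0.024, 1.0, 0.0], [0.0, 0.0, -1.0]]
ft_force: [-1.3, 1.8, 1.0]
width: 0.0003
finger_force: 1.3
```

```bash
python3 -m handwheel '[[1,0,-0.02,0,0],[1,0,-0.04,0,0],[1,0,-0.06,0,0],[1,0,-0.08,0,0],[1,0,-0.1,0,0],[1,0,-0.12,0,0],[1,0,-0.14,0,0],[1,0,-0.16,0,0]]'
```

```text
time_s: 8.55
ee_pos: [0.4739, 0.1878, 0.1059]
ee_rot: [[-1.0, 0.024, 0.0], [0.024, 1.0, 0.0], [-0.0, 0.0, -1.0]]
ft_force: [-1.9, 3.4, -0.2]
width: 0.0004
finger_force: 1.3
```

```bash
python3 -m handwheel '[[1,0,-0.02,0,0],[1,0,-0.04,0,0],[1,0,-0.05,0,0],[1,0,-0.06,0,0],[1,0,-0.08,0,0],[1,0,-0.09,0,0],[1,0,-0.1,0,0],[1,0,-0.12,0,0]]'
```

```text
time_s: 9.55
ee_pos: [0.4738, 0.1866, 0.106]
ee_rot: [[-1.0, 0.024, 0.0], [0.024, 1.0, 0.0], [-0.0, 0.0, -1.0]]
ft_force: [-2.1, 1.3, -0.0]
width: 0.0008
finger_force: 1.3
```

```bash
python3 -m handwheel '[[1,0,-0.02,0,0],[1,0,-0.04,0,0],[1,0,-0.05,0,0],[1,0,-0.06,0,0],[1,0,-0.08,0,0],[1,0,-0.09,0,0],[1,0,-0.1,0,0],[1,0,-0.12,0,0]]'
```

```text
time_s: 10.55
ee_pos: [0.4738, 0.1854, 0.1059]
ee_rot: [[-1.0, 0.024, -0.0], [0.024, 1.0, 0.0], [0.0, 0.0, -1.0]]
ft_force: [-2.2, 1.2, -0.4]
width: 0.0001
finger_force: 1.3
```

```bash
python3 - <<'E'
from h import *
a=snapshot("top")["frame"][235:320,215:375,::-1];b=snapshot("side")["frame"][140:260,280:400,::-1]
a=cv2.resize(a,(640,340),interpolation=3);b=cv2.resize(b,(260,260),interpolation=3)
c=np.zeros((600,640,3),np.uint8);c[:340]=a;c[340:,:260]=b;cv2.imwrite("pics/t2.png",c)
s=sense();print(s["ft_force"],s["ee_pos"])
E
```

```text
[-2.22352015  2.3102166   0.20591544] [0.47382134 0.18537101 0.10596764]
```

View pics/t2.png

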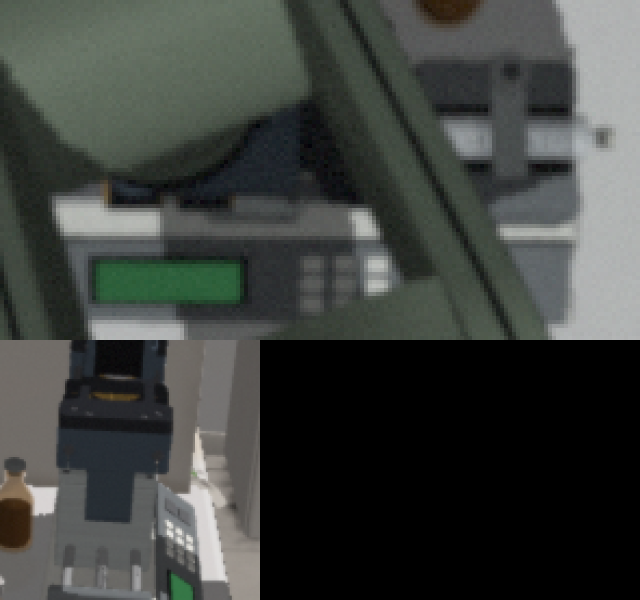

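```bash
python3 -m handwheel '[[1,0,-0.02,0,0],[1,0,-0.04,0,0],[1,0,-0.05,0,0],[1,0,-0.06,0,0],[1,0,-0.08,0,0],[1,0,-0.09,0,0],[1,0,-0.1,0,0],[1,0,-0.12,0,0]]'
```

```text
time_s: 11.65
ee_pos: [0.4738, 0.1842, 0.106]
ee_rot: [[-1.0, 0.024, 0.0], [0.024, 1.0, 0.0], [-0.0, 0.0, -1.0]]
ft_force: [-1.6, 2.3, 0.3]
width: 0.0003
finger_force: 1.3
```

```bash
python3 -m handwheel '[[1,0,-0.02,0,0],[1,0,-0.04,0,0],[1,0,-0.05,0,0],[1,0,-0.06,0,0],[1,0,-0.08,0,0],[1,0,-0.09,0,0],[1,0,-0.1,0,0],[1,0,-0.12,0,0]]'
```

```text
time_s: 12.65
ee_pos: [0.4737, 0.1833, 0.106]
ee_rot: [[-1.0, 0.024, 0.0], [0.024, 1.0, 0.001], [-0.0, 0.001, -1.0]]
ft_force: [-2.0, 4.1, -1.0]
width: 0.0006
finger_force: 2.1
```

```bash
python3 -m handwheel '[[1,0,-0.02,0,0],[1,0,-0.03,0,0],[1,0,-0.04,0,0],[1,0,-0.04,0,0],[1,0,-0.04,0,0],[1,0,-0.04,0,0],[1,0,-0.04,0,0],[1,0,-0.04,0,0]]'
```

```text
time_s: 13.65
ee_pos: [0.4738, 0.1833, 0.106]
ee_rot: [[-1.0, 0.024, 0.0], [0.024, 1.0, 0.001], [-0.0, 0.001, -1.0]]
ft_force: [-3.0, 5.5, -0.4]
width: 0.0008
finger_force: 2.7
```

```bash
python3 -m handwheel '[[1,0,0.7,0,0],[1,0,1.5,0,0],[1,0,1.5,-3,0],[1,0,1.5,-7,0],[1,0,1.5,-9.5,0],[1,3,-1.3,-9.5,0],[1,6.8,-4.3,-9.5,0],[1,6.8,-4.3,-9.5,0]]'; python3 - <<'E'
from h import *
np.set_printoptions(precision=4,suppress=True)
S={c:snapshot(c) for c in("side","top")}
a=S["top"]["frame"][235:320,215:375,::-1];b=S["side"]["frame"][140:260,280:400,::-1]
a=cv2.resize(a,(640,340),interpolation=3);b=cv2.resize(b,(260,260),interpolation=3)
c=np.zeros((600,640,3),np.uint8);c[:340]=a;c[340:,:260]=b;cv2.imwrite("pics/t3.png",c)
for c in S:
  for n in("plunger_plate","pusher_face","lever_knob"):
    for q in tip_of(n,c)[:1]: print(c,n,q,atz(S[c],q["position"],.157 if n=="lever_knob" else .1))
E
```

```text
time_s: 14.65
ee_pos: [0.4024, 0.1398, 0.2011]
ee_rot: [[-1.0, 0.025, -0.001], [0.025, 1.0, -0.001], [0.001, -0.001, -1.0]]
ft_force: [0.8, -0.6, -0.7]
width: 0.0003
finger_force: 0.0
side pusher_face {'position': [330.7, 210.7], 'confidence': 0.9} [0.4708 0.1335 0.1   ]
side lever_knob {'position': [342.0, 188.4], 'confidence': 0.59} [0.4557 0.1622 0.157 ]
```

View pics/t3.png

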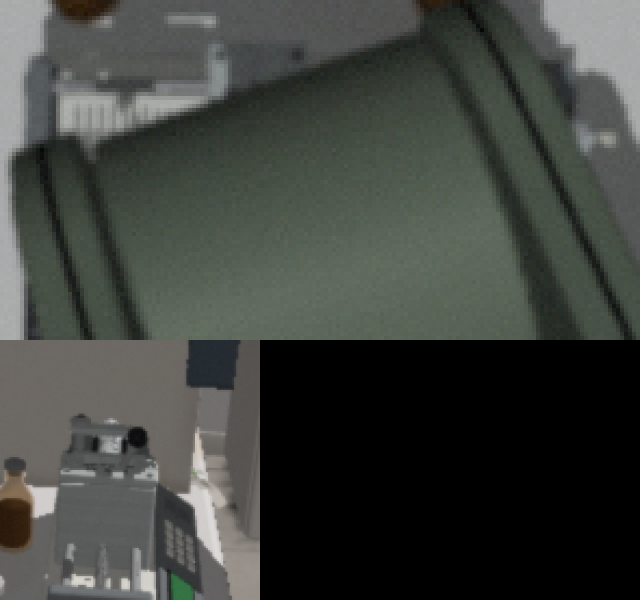

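```bash
python3 -m handwheel '[[1,0,0.3,2,0],[1,0,0.3,4,0],[1,0,0.3,5.3,0],[1,-0.8,0.3,5.3,0],[1,-1.6,0.3,5.3,0],[1,-2,0.3,5.3,0],[1,-2.3,0.3,5.3,0],[1,-2.3,0.3,5.3,0]]';  python3 -m handwheel '[[1,-0.5,0,0,0],[1,-1.0,0,0,0],[1,-1.5,0,0,0],[1,-2.0,0,0,0],[1,-2.5,0,0,0],[1,-3.0,0,0,0],[1,-3.5,0,0,0],[1,-3.5,0,0,0]]'
```

```text
time_s: 16.05
ee_pos: [0.4278, 0.1437, 0.1481]
ee_rot: [[-1.0, 0.024, 0.0], [0.024, 1.0, 0.0], [0.0, 0.0, -1.0]]
ft_force: [0.2, 0.4, 0.7]
width: 0.0001
finger_force: 0.1
time_s: 17.05
ee_pos: [0.4638, 0.1427, 0.1479]
ee_rot: [[-1.0, 0.024, 0.001], [0.024, 1.0, -0.0], [-0.001, 0.0, -1.0]]
ft_force: [0.2, 0.2, 0.3]
width: 0.0009
finger_force: 0.0
```

```bash
python3 -m handwheel '[[1,-0.3,0,0,0],[1,-0.6,0,0,0],[1,-0.8,0,0,0],[1,-0.9,0,0,0],[1,-0.9,0,0,0],[1,-0.9,0,0,0],[1,-0.9,0,0,0],[1,-0.9,0,0,0]]'
```

```text
time_s: 18.05
ee_pos: [0.4711, 0.1426, 0.1478]
ee_rot: [[-1.0, 0.024, -0.001], [0.024, 1.0, -0.0], [0.001, -0.0, -1.0]]
ft_force: [-4.6, 0.6, 2.5]
width: 0.0005
finger_force: 2.5
```

```bash
python3 -m handwheel '[[1,1,0,0,0],[1,3,0,0,0],[1,5,0,-2,0],[1,6,0,-6,0],[1,6,4,-10,0],[1,6,9,-12,0],[1,6,15,-12,0],[1,6,20,-12,0]]'; python3 -m handwheel '[[1,3,5,0,0],[1,6,9,0,0],[1,8,12,0,0],[1,8,12,0,0],[1,8,12,0,0],[1,8,12,0,0],[1,8,12,0,0],[1,8,12,0,0]]'; python3 - <<'E'
from h import *
np.set_printoptions(precision=4,suppress=True)
S={c:snapshot(c) for c in("side","top")}
a=S["top"]["frame"][235:320,215:375,::-1];b=S["side"]["frame"][140:260,280:400,::-1]
a=cv2.resize(a,(640,340),interpolation=3);b=cv2.resize(b,(260,260),interpolation=3)
c=np.zeros((600,640,3),np.uint8);c[:340]=a;c[340:,:260]=b;cv2.imwrite("pics/t4.png",c)
for c in S:
  for n in("plunger_plate","pusher_face","lever_knob"):
    for q in tip_of(n,c)[:1]: print(c,n,q,atz(S[c],q["position"],.157 if n=="lever_knob" else .1))
E
```

```text
time_s: 19.05
ee_pos: [0.4174, 0.3465, 0.2688]
ee_rot: [[-1.0, 0.024, 0.004], [0.024, 1.0, 0.002], [-0.004, 0.003, -1.0]]
ft_force: [0.8, -0.4, -1.0]
width: 0.0003
finger_force: 0.0
time_s: 20.05
ee_pos: [0.34, 0.4655, 0.2681]
ee_rot: [[-1.0, 0.025, 0.0], [0.025, 1.0, 0.0], [-0.0, 0.0, -1.0]]
ft_force: [0.7, 0.2, 0.1]
width: 0.0005
finger_force: 0.0
side pusher_face {'position': [329.2, 211.4], 'confidence': 0.66} [0.4734 0.1365 0.1   ]
side lever_knob {'position': [316.8, 187.9], 'confidence': 0.53} [0.4974 0.1653 0.157 ]
top plunger_plate {'position': [290.8, 268.1], 'confidence': 0.56} [0.4749 0.1284 0.1   ]
top pusher_face {'position': [290.1, 266.1], 'confidence': 0.58} [0.4786 0.1296 0.1   ]
top lever_knob {'position': [279.8, 254.9], 'confidence': 0.67} [0.4923 0.1487 0.157 ]
```

View pics/t4.png

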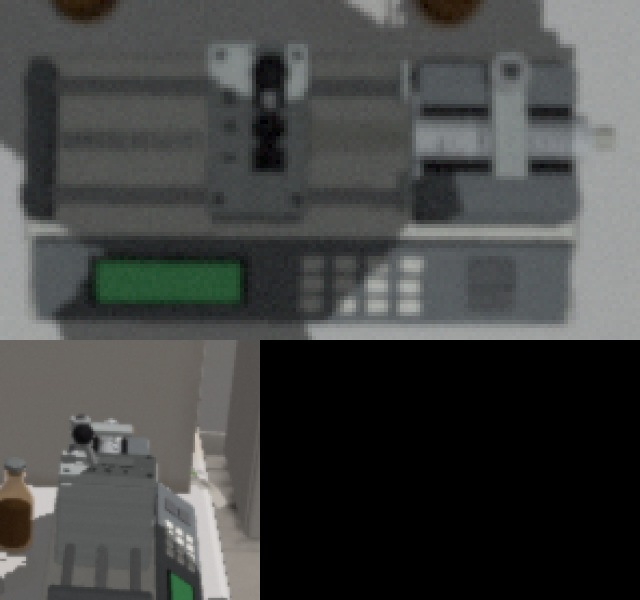

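The final view shows the knob leaning to +x (column 268, row 70 in the crop), about 41 mm from its start. The block's -y edge (column 307) is at the plate, and the arm is clear. The push stalled at 5.5 N, below what it takes to move the plunger.

```bash
python3 -c "
from bench import *
print(job_done())"
```

```text
the job is handed in; nothing more can be done
None
```

I pushed the pusher block up to the plunger's thumb plate, pushed the lever to its second stop and moved the arm clear, then handed the job in at about 20 s; the hand-in gave no verdict, and contact with the plunger is inferred from the 5.5 N stall, because the cameras could not see the gap.

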